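# Open the model display case

### The arm

A 6-joint arm with a two-finger parallel gripper is mounted at the origin on the work surface. World frame = base frame: x ahead of the robot, y to its left, z up, the work surface at z = 0. Lengths are in m, angles in degrees, forces in N, time in s.
With the tool pointing down it reaches from about 0.3 to 1 m from the base axis. Payload 5.1 kg.
Tool frame: the origin (TCP) lies at the very end of the fingers, on their centre line; the grasp point (between the pads) lies 19 mm behind it; z points along the fingers, y is the line along which they close (so a half turn about z gives the same grasp; the last joint's range is limited). The gripper opens to 95 mm and grips with 3 to 60 N. Pads are 20 mm wide; open, the fingers measure 119 mm over their backs; the gripper's body (75 mm by 180 mm) begins 59 mm behind the grasp point.
Start: joints at [-70.336, 7.093, 94.555, -0, 78.352, -4.733], TCP at [0.268, -0.592, 0.215] pointing down, gripper open.
Joint ranges: [-149.61, 149.61], [-58.7, 133.49], [1.44, 155.28], [-77.14, 257.14], [18.33, 153.61], [-166.67, 166.67]. Speed limits (degrees/s): [147.25, 147.25, 180, 180, 180, 180].

### API

Orientations are given as [roll, pitch, yaw] about the fixed x, y, z axes, in that order (R = Rz(yaw) Ry(pitch) Rx(roll)).
In Python, from cell import arm, optics gives the robot as it stands.
- The arm moves only by the shell command python3 -m pendant 'ROWS'. ROWS is JSON, a list of rows, each a list of 3 entries, a list of its own where there are three numbers: the shift along the tool's x, y, z normalised to -1 to 1, where 1 is 0.25 m, then the turn, a rotation vector about the tool's x, y, z normalised to -1 to 1, where 1 is 45 degrees, then the closure, from 0 (fully open) to 1 (shut). In form: [[[dx, dy, dz], [rx, ry, rz], hand], ...]. A call has 1 to 8 rows; each row is the pose to reach, as a shift and turn from the pose commanded when the call began, along the tool's axes at that moment; what a row does not reach only later rows make up. A row lasts 1/8 s, in which the tool goes at most 62.5 mm and 10.7 degrees, less where a joint would pass 70% of its speed; a pose out of reach is approached as far as the arm can. A call with a number of a shift or a turn outside -1 to 1 is refused whole. A call with a gripper value outside its range is refused whole. The fingers move at their own pace and stop on an object; the grip force is fixed at half the most. Time passes only in rows, so rows that repeat a pose let the fingers close. It gives the time, the measured TCP pose, the force, the opening and the grip force at its end, in the units of the state.
- arm.read_state(): the state, without advancing time (a new reading comes with each control period).
- optics.camera(name): name is "scene" or "top" or "wrist"; returns a dict with "pixels" (400x640x3 uint8, red, green, blue), "fx", "fy", "cx", "cy" (pixels), "dist_coeffs" ([k1, k2, p1, p2, k3] as OpenCV has them; the pictures are not rectified), "cam_to_world" (4x4, takes a point from camera to world coordinates); the wrist camera has in their place "mount" (4x4, takes a point from camera to tool coordinates, whose origin is the TCP and whose axes are the flange's). Camera axes: x right, y down, z forward; pixel columns grow to the right and rows downward; lengths in m; the calibration is good to about 2 mm. A picture is of the moment at which its call begins: read the wrist's pose just before it. There is no depth.
- arm.hand_in(): hands the job in; it is judged then, once.
The state is a dict: "clock": time; "q": joint angles; "qd": joint speeds; "joint_efforts": joint torques, N m; "position": TCP position; "ee_rot": TCP orientation; "force": force on the tool from outside, world axes, zero at the start; "ft_torque": the same for the moment, N m; "grip_width": finger opening in m; "grip_force": force on a finger pad.
Only numpy, scipy, OpenCV 4.12 (cv2) and the standard library are available. Lean on these libraries where they do the work, as an engineer would, in place of code of your own. Each camera call takes 0.05 s, during which the arm holds its last target. There are 200 camera calls.

### The job

Open the display case for loading: slide the bolt back and swing the left leaf wide open, then press the drop bolt down off its keeper and swing the overlapped right leaf wide open too, each at about a right angle to the front or further. Work the bolts gently without forcing them at their stops, and leave the ship model, jars and tools where they are.

Things in the scene. Friction and masses are not known exactly. Their poses are not given: they have to be found in the camera images.
- case: Low wooden display case, fixed; 160 mm deep (x), 320 mm wide (y), flat roof at 155 mm. Origin: centre of its underside; its front faces its own -x (to the robot), +y is left as the robot sees it. All 'case' coordinates are in this frame in mm, leaves shut. The two leaves stand at x -93 to -81 and rise to 200, so a fingertip over the roof behind a leaf can hook it open.
- head (a point): Fixed head on the middle of the case roof; this point is the centre of its top, case (-81, -24, 210) mm. A wooden post (case x -78 to -51, y -60 to +12) carries a 7 mm steel plate of the same width that reaches over the leaf tops to x -112. From its front edge hang two keeper lips: y -15 to +12, down to z 157 (slide bolt); y -60 to -30, down to z 183 (drop bolt).
- leaf_a (a joint): Left (+y) leaf, 156 mm wide, 12 mm thick, z 12 to 200 mm, wooden frame with clear pane. Angle in rad: 0 shut, grows as it swings out to the robot, stop at 1.8; light friction, stays where left. Its full-height cover strip overlaps the right leaf's front by 14 mm, so the right leaf cannot open while this is shut. Locked by the slide bolt.
- leaf_b (a joint): Right (-y) leaf, same size, mirrored: 0 shut, grows as it swings out towards the robot, stop at 1.8; stays where left. Overlapped by the left leaf and also locked by the drop bolt.
- leaf_a_hinge (a point): On the vertical hinge axis of the left leaf at the height of its top edge (200 mm): case (-87, +160) mm, mid-thickness of the leaf.
- leaf_b_hinge (a point): On the vertical hinge axis of the right leaf at the height of its top edge (200 mm): case (-87, -160) mm, mid-thickness of the leaf.
- slide_bolt: Steel bolt bar 110 x 14 x 6 mm on the left leaf's front, z 167. Origin on the bar at its peg. Slides along the leaf 40 mm in all: origin at case y +50 fully thrown (found 0 to 10 mm along, its end behind the keeper), +90 fully drawn at a firm stop. Clear of the keeper after 28 mm of the 40. Push it towards the left hinge (+y); about 2 N, stays where left.
- peg_tip (a point): Tip of the slide bolt's peg, a 12 mm thick round steel pin standing straight out to the front (case -x), its tip 32 mm from the bar's middle and 41 mm from the leaf's face.
- drop_bolt: Vertical steel rod 10 x 10 x 102 mm on the right leaf's front at case y -45. Origin: its top end, 197 mm high when fully up (found 0 to 4 mm lower). Slides straight down 22 mm to a firm stop; clear of its keeper when the top end is below 183 mm. Needs about 3 N downwards, stays where left. Moved by pressing its thumb plate from above.
- thumb_side (a point): Point on the right leaf, 70 mm from the rod's axis towards its hinge (case (-100, -115, 200) mm): the outer end of the thumb plate lies somewhere straight below it. The steel plate, 6 mm thick, runs from here to the rod and stands 2 to 40 mm out from the leaf's face. Its height is not reported: upper face 160 to 180 mm high with the rod up, differing from case to case; feel or look for it.
- ship: Grey warship model, 150 mm long, on the case's roof behind the leaves; bystander. Origin: middle of its underside.
- jar_mid: Small paint jar, 44 mm across, 50 mm tall, standing in front of the case; bystander. Origin: centre of its underside.
- jar_left: Paint jar, 48 mm across, 60 mm tall, left of the case; bystander. Origin: centre of its underside.
- jar_right: Paint jar, 48 mm across, 60 mm tall, right of the case; bystander. Origin: centre of its underside.
- cement: Cement jar, 48 mm across, 85 mm tall, right of the case; bystander. Origin: centre of its underside.
- tweezers: Black tweezers, 120 mm long, lying left of the case; bystander. Origin: middle of the underside.
- brush: Paint brush, 160 mm long, lying left of the case; bystander. Origin: middle of the underside.

How it is judged:
By the outcome, as a careful person would: the job done as asked, in the order asked, and still so for the second after the job is handed in, with the robot touching nothing.
It also fails if it takes over 66 s, if anything falls off the work surface, if the arm or the gripper's body presses on something with over 40 N, if the wrist force passes 120 N, or if a joint passes its speed limit or range.

## Working session

There is one attempt and no reset: what is moved stays moved. The work goes in short steps, Python scripts to look and compute and a shell command to move; the robot and the scene stay as the last step left them, time stands still between calls to the robot, and variables do not carry over. Pictures are saved under pics/ and viewed, at most 10 in all, crops included, and the job is handed in when it is done.

```bash
mkdir -p pics; ls; python3 - <<'E'
from cell import arm, optics
import cv2, numpy as np
s=arm.read_state(); print({k:np.round(v,3).tolist() for k,v in s.items()})
for n in ("scene","top"):
    c=optics.camera(n); cv2.imwrite(f"pics/{n}0.png",c["pixels"][:,:,::-1])
    print(n,c["fx"],c["cx"],c["cy"],c["dist_coeffs"],np.round(c["cam_to_world"],3).tolist())
E
```

```text
pics
{'clock': 0.0, 'q': [-70.335, 7.132, 94.634, -0.002, 78.352, -4.732], 'qd': [-0.124, 0.109, 0.018, -0.113, -0.096, -0.032], 'joint_efforts': [-0.001, -41.761, -35.993, 0.078, 0.049, -0.0], 'position': [0.268, -0.591, 0.213], 'ee_rot': [-179.882, -0.008, 24.397], 'force': [0.012, 0.466, -0.163], 'ft_torque': [-0.037, 0.009, 0.031], 'grip_force': 0.0, 'grip_width': 0.095}
scene 380.4639116580396 317.4106447328012 202.96557745401353 [-0.07683593  0.          0.          0.          0.        ] [[-0.884, 0.292, -0.365, 0.907], [0.468, 0.545, -0.696, 0.635], [-0.004, -0.786, -0.618, 0.682], [0.0, 0.0, 0.0, 1.0]]
top 400.92211385478225 321.10463099279013 197.36480462283222 [0.02552747 0.         0.         0.         0.        ] [[0.005, -0.992, 0.125, 0.488], [-1.0, -0.002, 0.02, 0.012], [-0.019, -0.125, -0.992, 1.091], [0.0, 0.0, 0.0, 1.0]]
```

View pics/scene0.png

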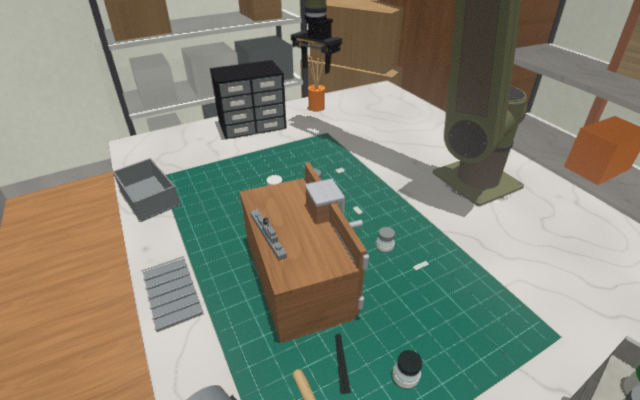

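View pics/top0.png

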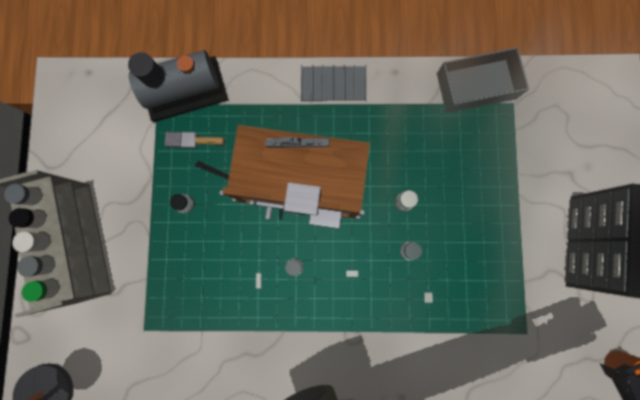

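The top view shows the case around (300,165), with the head plate at about (302,198), the thumb plate at about (325,218) and the peg at about (268,212). The mid jar is at (294,267), with others at (181,203), (408,200) and (411,250). I'll zoom in and locate the case from the hinges and roof corners.

```bash
cat > h.py <<'E'
import numpy as np, cv2
from cell import arm, optics
def ray(c,uv,T=None):
    K=np.array([[c["fx"],0,c["cx"]],[0,c["fy"],c["cy"]],[0,0,1]])
    p=cv2.undistortPoints(np.array([[uv]],float),K,np.array(c["dist_coeffs"]))[0,0]
    T=np.array(c["cam_to_world"]) if T is None else T
    return T[:3,3],T[:3,:3]@np.array([p[0],p[1],1])
def onz(c,uv,z,T=None):
    o,d=ray(c,uv,T); return (o+d*(z-o[2])/d[2])
E
python3 - <<'E'
from h import *
c=optics.camera("top"); im=c["pixels"][:,:,::-1]
cv2.imwrite("pics/topz.png",cv2.resize(im[115:285,210:380],(800,800),interpolation=cv2.INTER_CUBIC)[:600])
for n,uv,z in [("BL",(237,126),.155),("BR",(370,142),.155),("hA",(222,193),.2),("hB",(361,213.5),.2),("jarmid",(294,267),.05),("jl",(181,203),.06),("j1",(408,200),.06),("j2",(411,250),.06)]: print(n,onz(c,uv,z).round(4))
E
```

```text
BL [0.7788 0.2346 0.155 ]
BR [ 0.7391 -0.0851  0.155 ]
hA [0.6095 0.2531 0.2   ]
hB [ 0.5641 -0.0588  0.2   ]
jarmid [0.439  0.1017 0.05  ]
jl [0.6022 0.3966 0.06  ]
j1 [ 0.6113 -0.191   0.06  ]
j2 [ 0.4837 -0.1956  0.06  ]
```

View pics/topz.png

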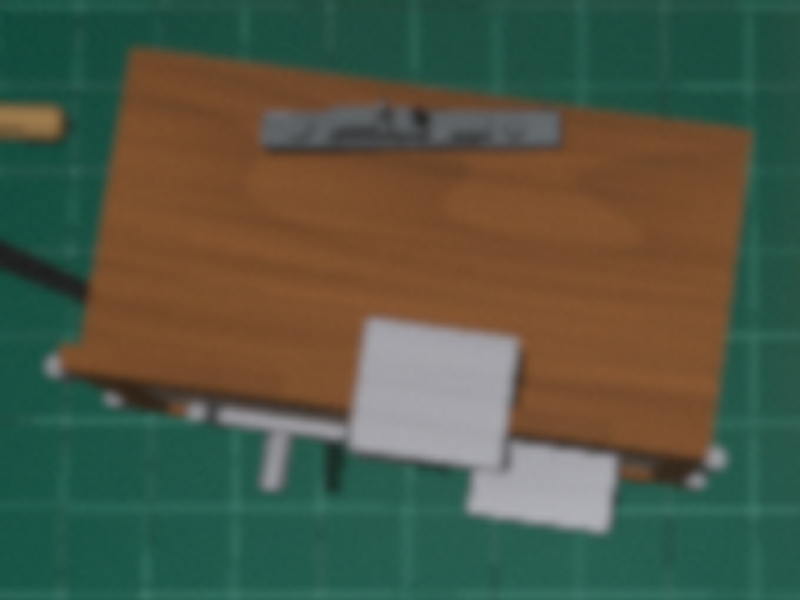

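The zoom shows the hinge knuckles at crop (54,366) and (716,459), and the head plate centred at (435,394). The peg tip is at (271,490), and the thumb plate's outer end runs from (618,455) to (608,532). Next I'll fit the case pose.

```bash
cat >> h.py <<'E'
def fit(c):
    pts=[((54,366),.2,(-87,160)),((716,459),.2,(-87,-160)),((368,318),.21,(-51,12)),((520,337),.21,(-51,-60)),((504,470),.21,(-112,-60)),((350,450),.21,(-112,12)),((131,47),.155,(80,160)),((752,130),.155,(80,-160))]
    W=np.array([onz(c,(210+(u+.5)/4.7059-.5,115+(v+.5)/4.7059-.5),z)[:2] for (u,v),z,_ in pts]); P=np.array([p for *_,p in pts])/1000
    a=(P-P.mean(0)); b=W-W.mean(0); U,S,V=np.linalg.svd(a.T@b); R=(U@V).T; t=W.mean(0)-R@P.mean(0)
    return R,t,W-(P@R.T+t)
E
python3 - <<'E'
from h import *
c=optics.camera("top"); R,t,e=fit(c); print(repr(R),t,np.degrees(np.arctan2(R[1,0],R[0,0])));print((e*1000).round(1))
px=lambda u,v:(210+(u+.5)/4.7059-.5,115+(v+.5)/4.7059-.5)
for n,q,z in [("pegtip",(271,490),.17),("plate outer out",(608,532),.18),("plate outer out",(608,532),.17),("plate outer out",(608,532),.16)]:
    w=onz(c,px(*q),z); print(n,z,w.round(4),((w[:2]-t)@R*1000).round(1))
for n,w in [("jarmid",(.439,.1017)),("jl",(.602,.397)),("j1",(.611,-.191)),("j2",(.484,-.196))]: print(n,((np.array(w)-t)@R*1000).round(1))
np.savez("case.npz",R=R,t=t)
E
```

```text
array([[ 0.99113377,  0.1328678 ],
       [-0.1328678 ,  0.99113377]]) [0.67950741 0.08530099] -7.635343025898311
[[-3.6 -0.2]
 [-4.9  1.2]
 [ 2.2  0.3]
 [ 2.8 -0.4]
 [ 0.3 -1.3]
 [-0.1 -0.3]
 [ 2.2  0.4]
 [ 1.   0.2]]
pegtip 0.17 [0.554  0.1547 0.17  ] [-133.6   52.1]
plate outer out 0.18 [ 0.5335 -0.0099  0.18  ] [-132.  -113.8]
plate outer out 0.17 [ 0.534  -0.0102  0.17  ] [-131.5 -114. ]
plate outer out 0.16 [ 0.5345 -0.0104  0.16  ] [-131.  -114.1]
jarmid [-240.6  -15.7]
jl [-118.2  298.6]
j1 [ -31.2 -283. ]
j2 [-156.4 -304.8]
```

```bash
cat >> h.py <<'E'
def rep():
    s=arm.read_state(); z=np.load("case.npz"); p=np.array(s["position"])
    k=(p[:2]-z["t"])@z["R"]*1000
    f=np.array(s["force"]); fc=f[:2]@z["R"]
    print("t",round(s["clock"],2),"case xyz",k.round(1),round(p[2]*1000,1),"rpy",np.round(s["ee_rot"],1),"Fcase",fc.round(1),f[2].round(1),"w",round(s["grip_width"],3)); return k,p[2]*1000
E
python3 -m pendant '[[[0,0,-0.2],[0,0,0.24],1],[[0,0,-0.2],[0,0,0.48],1],[[0,0,-0.2],[0,0,0.712],1],[[0,0,-0.2],[0,0,0.712],1],[[0,0,-0.2],[0,0,0.712],1]]'; python3 -c "
from h import *
rep()"
```

```text
clock: 0.82
position: [0.2684, -0.5918, 0.2642]
ee_rot: [-180.0, 0.0, -7.5]
force: [-0.5, 0.2, -1.3]
grip_width: 0.051
grip_force: 0.0
t 0.82 case xyz [-317.5 -725.7] 264.2 rpy [-180.     0.    -7.5] Fcase [-0.5  0.1] -1.3 w 0.051
```

```bash
python3 -m pendant '[[[0.2,-1,0],[0,0,0],1],[[0.2,-1,0],[0,0,0],1],[[0.2,-1,0],[0,0,0],1],[[0.2,-1,0],[0,0,0],1],[[0.2,-1,0],[0,0,0],1]]' >/dev/null
python3 -m pendant '[[[0.2,-1,0],[0,0,0],1],[[0.2,-1,0],[0,0,0],1],[[0.2,-1,0],[0,0,0],1],[[0.2,-1,0],[0,0,0],1],[[0.2,-1,0],[0,0,0],1]]' >/dev/null
python3 -m pendant '[[[0.25,-0.9,0],[0,0,0],1],[[0.25,-0.9,0],[0,0,0],1],[[0.25,-0.9,0],[0,0,0],1],[[0.25,-0.9,0],[0,0,0],1],[[0.25,-0.9,0],[0,0,0],1],[[0.25,-0.9,0],[0,0,0],1]]'; python3 - <<'E'
from h import *
k,z=rep()
s=arm.read_state(); c=optics.camera("wrist"); cv2.imwrite("pics/w1.png",c["pixels"][:,:,::-1]); print(np.round(c["mount"],3))
E
```

```text
clock: 2.82
position: [0.5262, 0.1034, 0.2643]
ee_rot: [179.9, 0.0, -7.7]
force: [-0.8, 0.1, 0.6]
grip_width: 0.0003
grip_force: 0.0
t 2.83 case xyz [-154.3   -2.4] 264.3 rpy [179.9   0.   -7.7] Fcase [-0.8 -0. ] 0.6 w 0.0
[[-0.001 -0.957 -0.291  0.083]
 [ 1.    -0.001  0.     0.001]
 [-0.001 -0.291  0.957 -0.17 ]
 [ 0.     0.     0.     1.   ]]
```

View pics/w1.png

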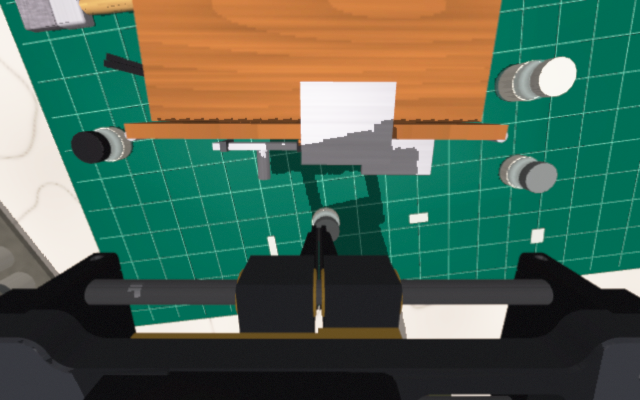

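The wrist view shows the peg tip at (264,178), the head plate back edge at (300,82)–(396,82), and the leaf tops from x=126 to 507 at rows 123–138. The plate's outer corner is at (431,175). I'll cross-check the pose with these.

```bash
cat >> h.py <<'E'
from scipy.spatial.transform import Rotation as Ro
def wcase(c,s,uv,z):
    T=np.eye(4);T[:3,:3]=Ro.from_euler("xyz",s["ee_rot"],degrees=True).as_matrix();T[:3,3]=s["position"]
    w=onz(c,uv,z,T@np.array(c["mount"])); q=np.load("case.npz"); return ((w[:2]-q["t"])@q["R"]*1000).round(1)
E
python3 - <<'E'
from h import *
s=arm.read_state(); c=optics.camera("wrist")
for n,uv,z,e in [("plateBL",(300,82),.21,"-51,12"),("plateBR",(396,82),.21,"-51,-60"),("leafBackL",(126,123),.2,"-81,160"),("leafFrontL",(126,138.5),.2,"-93,160"),("leafBackR",(506,123.5),.2,"-81,-160"),("leafFrontR",(506,138.5),.2,"-93,-160"),("pegtip",(264,179),.167,"-134"),("peg -y side",(271,179),.167,""),("plate170",(431,175),.17,"-133,-115"),("plate180",(431,175),.18,""),("plate160",(431,175),.16,"")]: print(n,wcase(c,s,uv,z),e)
E
```

```text
plateBL [-49.8  10.1] -51,12
plateBR [-49.9 -61.8] -51,-60
leafBackL [-79.3 153.2] -81,160
leafFrontL [-91.7 155.8] -93,160
leafBackR [ -80.5 -156.9] -81,-160
leafFrontR [ -92.6 -159.2] -93,-160
pegtip [-134.2   50.1] -134
peg -y side [-134.2   43.2] 
plate170 [-130.  -112.8] -133,-115
plate180 [-127.8 -108.7] 
plate160 [-132.2 -117. ]
```

```bash
python3 -m pendant '[[[0.096,-0.1,0],[0,0,0],1],[[0.096,-0.1,0.2],[0,0,0],1],[[0.096,-0.1,0.448],[0,0,0],1],[[0.096,-0.1,0.448],[0,0,0],1],[[0.096,-0.1,0.448],[0,0,0],1]]' ; python3 -c "
from h import *
rep()"
```

```text
clock: 3.55
position: [0.5543, 0.1258, 0.1551]
ee_rot: [-180.0, -0.2, -7.7]
force: [-0.5, 0.5, 1.5]
grip_width: 0.0005
grip_force: 0.0
t 3.55 case xyz [-129.5   23.5] 155.1 rpy [-180.    -0.2   -7.7] Fcase [-0.5  0.5] 1.5 w 0.0
```

```bash
python3 -m pendant '[[[0,-0.012,0.01],[0,0,0],1],[[0,-0.024,0.012],[0,0,0],1],[[0,-0.036,0.012],[0,0,0],1],[[0,-0.048,0.012],[0,0,0],1],[[0,-0.06,0.012],[0,0,0],1]]' >/dev/null; python3 -c "
from h import *
rep()"
python3 -m pendant '[[[0,-0.016,0],[0,0,0],1],[[0,-0.032,0],[0,0,0],1],[[0,-0.048,0],[0,0,0],1],[[0,-0.064,0],[0,0,0],1]]' >/dev/null; python3 -c "
from h import *
rep()"
```

```text
t 4.17 case xyz [-130.8   39. ] 149.9 rpy [179.9  -0.   -7.6] Fcase [ 0.4 -2.1] 1.8 w 0.001
t 4.67 case xyz [-130.7   55.3] 149.8 rpy [180.   -0.   -7.6] Fcase [-0.3 -3.2] 2.4 w 0.0
```

```bash
python3 -m pendant '[[[0,-0.015,0],[0,0,0],1],[[0,-0.03,0],[0,0,0],1],[[0,-0.035,0],[0,0,0],1],[[0,-0.04,0],[0,0,0],1]]' >/dev/null; python3 - <<'E'
from h import *
rep()
s=arm.read_state();c=optics.camera("wrist"); im=c["pixels"][:,:,::-1]; cv2.imwrite("pics/w2.png",im)
E
```

```text
t 5.17 case xyz [-130.8   65.2] 149.6 rpy [180.    0.   -7.6] Fcase [-0.  -2.5] 2.0 w 0.001
```

View pics/w2.png

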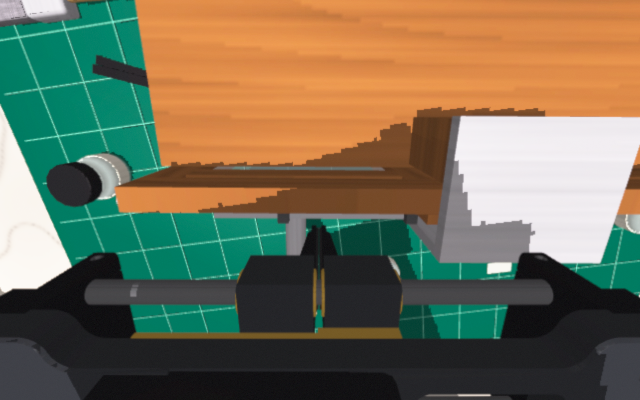

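The picture shows the peg at about (296,235), touching the thin fingertip at (308–328), and the bar's near end at about (410,217), close to the lip. Now I'll measure both.

```bash
python3 - <<'E'
from h import *
s=arm.read_state();c=optics.camera("wrist")
for n,uv,z in [("peg c",(296,235),.167),("pegL",(287,235),.167),("pegR",(306,235),.167),("tip",(318,235),.15),("barend",(415,217),.167),("lip left front bottom",(410,218),.157)]: print(n,wcase(c,s,uv,z))
E
```

```text
peg c [-118.1   78. ]
pegL [-118.1   83.4]
pegR [-118.1   72. ]
tip [-125.9   64.9]
barend [-106.7    8. ]
lip left front bottom [-111.2    7.3]
```

```bash
python3 -m pendant '[[[0,-0.01,0],[0,0,0],1],[[0,-0.018,0],[0,0,0],1],[[0,-0.024,0],[0,0,0],1],[[0,-0.024,0],[0,0,0],1]]' >/dev/null; python3 - <<'E'
from h import *
rep()
s=arm.read_state();c=optics.camera("wrist"); im=c["pixels"][:,:,::-1]; cv2.imwrite("pics/w3.png",cv2.resize(im[140:290,220:460],(800,500)))
E
```

```text
t 5.78 case xyz [-130.9   71.3] 149.5 rpy [-180.     0.    -7.6] Fcase [ 0.6 -1. ] 0.8 w 0.0
```

View pics/w3.png

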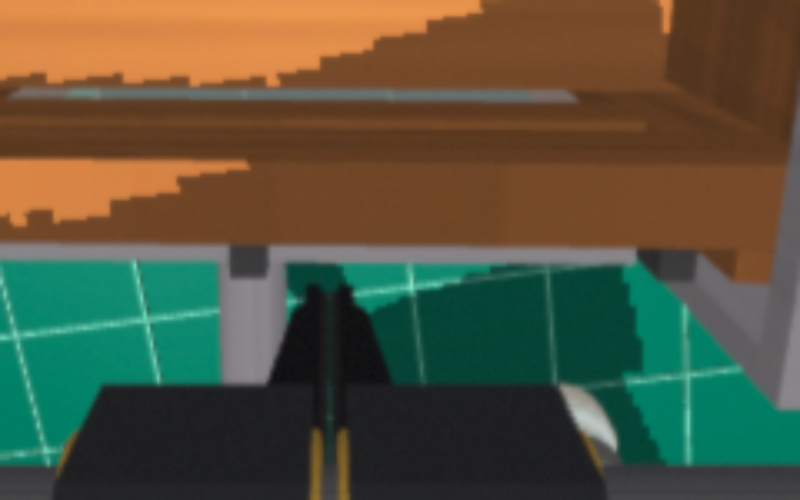

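The bar's end is at the right-hand guide, well clear of the keeper lip, and the peg is at y ≈ 86, short of the stop. Next I'll hook the left leaf.

```bash
python3 -m pendant '[[[0,0.02,0],[0,0,0],1],[[0,0.02,-0.2],[0,0,0],1],[[0,0.06,-0.38],[0,0,0],1],[[0.15,0.085,-0.38],[0,0,0],1],[[0.272,0.085,-0.38],[0,0,0],1],[[0.272,0.085,-0.25],[0,0,0],1],[[0.272,0.085,-0.095],[0,0,0],1],[[0.272,0.085,-0.095],[0,0,0],1]]' >/dev/null;  python3 -c "
from h import *
rep()"
python3 -m pendant '[[[-0.03,0,0.0],[0,0,0],1],[[-0.06,0,0],[0,0,0],1],[[-0.09,0,0],[0,0,0],1],[[-0.13,0,0],[0,0,0],1],[[-0.17,0,0],[0,0,0],1],[[-0.2,0,0],[0,0,0],1],[[-0.2,0,0],[0,0,0],1]]' >/dev/null; python3 -c "
from h import *
rep()"
```

```text
t 6.83 case xyz [-65.5  49. ] 168.8 rpy [179.9   0.5  -7.7] Fcase [ 0.3 -0.2] 0.0 w 0.0
t 7.7 case xyz [-113.7   49.8] 173.2 rpy [ 1.8e+02  1.0e-01 -7.6e+00] Fcase [0.4 0.3] -0.3 w 0.0
```

```bash
python3 -m pendant '[[[-0.05,-0.024,0],[0,0,0],1],[[-0.115,-0.06,0],[0,0,0],1],[[-0.18,-0.103,0],[0,0,0],1],[[-0.235,-0.16,0],[0,0,0],1],[[-0.28,-0.223,0],[0,0,0],1],[[-0.312,-0.295,0],[0,0,0],1],[[-0.334,-0.369,0],[0,0,0],1],[[-0.338,-0.42,0],[0,0,0],1]]' >/dev/null; python3 - <<'E'
from h import *
rep()
c=optics.camera("top"); cv2.imwrite("pics/t2.png",cv2.resize(c["pixels"][115:285,190:410,::-1],(776,600)))
E
```

```text
t 8.7 case xyz [-197.7  156.2] 173.3 rpy [180.    0.   -7.6] Fcase [ 1.  -1.5] 0.5 w 0.0
```

View pics/t2.png

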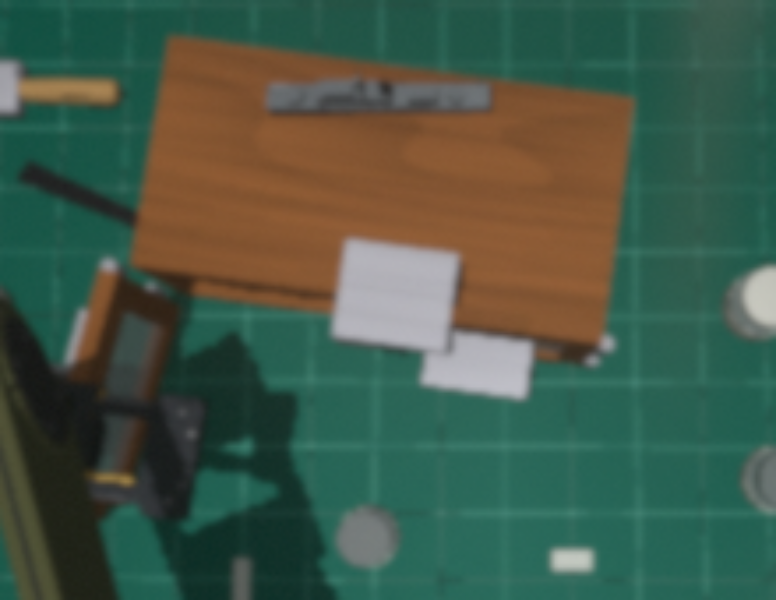

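The left leaf is now a little past 90° (hinge at (110,265)), with everything else where it was. I'll nudge it a bit further and then go above the thumb plate.

```bash
python3 -m pendant '[[[0,-0.02,0],[0,0,0],1],[[0,-0.035,0],[0,0,0],1],[[0,-0.035,0],[0,0,0],1],[[0,0.05,0],[0,0,0],1],[[0,0.1,-0.15],[0,0,0],1],[[0,0.1,-0.27],[0,0,0],1],[[0,0.1,-0.27],[0,0,0],1]]' >/dev/null
python3 -m pendant '[[[0.1,0.25,0],[0,0,0],1],[[0.2,0.5,0],[0,0,0],1],[[0.32,0.75,0],[0,0,0],1],[[0.32,0.9,0],[0,0,0],1],[[0.32,0.9,0],[0,0,0],1],[[0.32,0.9,0],[0,0,0],1]]' >/dev/null; python3 -c "
from h import *
rep()"
```

```text
t 10.38 case xyz [-118.1  -95.3] 239.6 rpy [-1.8e+02  1.0e-01 -7.7e+00] Fcase [0.2 0.4] 0.6 w 0.001
```

```bash
R='from h import *
rep()'
python3 -m pendant '[[[0,0,0.1],[0,0,0],1],[[0,0,0.2],[0,0,0],1],[[0,0,0.22],[0,0,0],1],[[0,0,0.22],[0,0,0],1]]' >/dev/null; python3 -c "$R"
python3 -m pendant '[[[0,0,0.01],[0,0,0],1],[[0,0,0.02],[0,0,0],1],[[0,0,0.02],[0,0,0],1]]' >/dev/null; python3 -c "$R"
python3 -m pendant '[[[0,0,0.01],[0,0,0],1],[[0,0,0.02],[0,0,0],1],[[0,0,0.02],[0,0,0],1]]' >/dev/null; python3 -c "$R"
python3 -m pendant '[[[0,0,0.01],[0,0,0],1],[[0,0,0.02],[0,0,0],1],[[0,0,0.02],[0,0,0],1]]' >/dev/null; python3 -c "$R"
```

```text
t 10.88 case xyz [-117.6  -94.2] 185.8 rpy [-180.     0.    -7.6] Fcase [ 1.  -0.1] 0.3 w 0.0
t 11.25 case xyz [-117.2  -95.2] 181.1 rpy [-180.    -0.    -7.6] Fcase [ 0.2 -0. ] 0.5 w 0.0
t 11.62 case xyz [-117.6  -95.2] 175.5 rpy [180.    0.   -7.6] Fcase [ 0.  -0.1] 0.3 w 0.0
t 12.0 case xyz [-117.6  -95.2] 170.5 rpy [180.    0.   -7.6] Fcase [0.1 0.7] -0.1 w 0.001
```

```bash
R='from h import *
rep()'
for i in 1; do :; done
python3 -m pendant '[[[0,0,0.006],[0,0,0],1],[[0,0,0.012],[0,0,0],1],[[0,0,0.012],[0,0,0],1]]' >/dev/null; python3 -c "$R"
python3 -m pendant '[[[0,0,0.006],[0,0,0],1],[[0,0,0.012],[0,0,0],1],[[0,0,0.012],[0,0,0],1]]' >/dev/null; python3 -c "$R"
python3 -m pendant '[[[0,0,0.006],[0,0,0],1],[[0,0,0.012],[0,0,0],1],[[0,0,0.012],[0,0,0],1]]' >/dev/null; python3 -c "$R"
```

```text
t 12.38 case xyz [-117.4  -95.2] 167.7 rpy [180.    0.   -7.6] Fcase [ 0.4 -0.2] 1.1 w 0.0
t 12.75 case xyz [-117.5  -95.2] 164.7 rpy [180.    0.   -7.6] Fcase [-0.7 -0.3] 0.1 w 0.001
t 13.12 case xyz [-117.5  -95.2] 161.7 rpy [180.    0.   -7.6] Fcase [-0.1 -0.2] -0.2 w 0.0
```

```bash
R='from h import *
rep()'
python3 -m pendant '[[[0,0,0.004],[0,0,0],1],[[0,0,0.008],[0,0,0],1],[[0,0,0.008],[0,0,0],1]]' >/dev/null; python3 -c "$R"
python3 -m pendant '[[[0,0,0.004],[0,0,0],1],[[0,0,0.008],[0,0,0],1],[[0,0,0.008],[0,0,0],1]]' >/dev/null; python3 -c "$R"
```

```text
t 13.5 case xyz [-117.3  -95.1] 160.1 rpy [-180.    -0.    -7.6] Fcase [-0.8  0.6] 0.8 w 0.0
t 13.88 case xyz [-117.2  -95.2] 158.0 rpy [-180.    -0.    -7.6] Fcase [-0.5  0.8] 2.7 w 0.0
```

Contact is at about z 159. I'll press on in small steps while watching the force.

```bash
R='from h import *
rep()'
python3 -m pendant '[[[0,0,0.008],[0,0,0],1],[[0,0,0.016],[0,0,0],1],[[0,0,0.024],[0,0,0],1],[[0,0,0.024],[0,0,0],1]]' >/dev/null; python3 -c "$R"
python3 -m pendant '[[[0,0,0.008],[0,0,0],1],[[0,0,0.016],[0,0,0],1],[[0,0,0.024],[0,0,0],1],[[0,0,0.024],[0,0,0],1]]' >/dev/null; python3 -c "$R"
```

```text
t 14.38 case xyz [-117.3  -95.1] 151.6 rpy [-180.    -0.    -7.6] Fcase [-0.1 -0.8] 0.1 w 0.001
t 14.88 case xyz [-117.3  -95.1] 145.6 rpy [-180.    -0.    -7.6] Fcase [0.6 0.9] 1.6 w 0.001
```

```bash
python3 - <<'E'
from h import *
rep()
s=arm.read_state();c=optics.camera("wrist"); im=c["pixels"][:,:,::-1]; cv2.imwrite("pics/w4.png",cv2.resize(im[100:300,140:460],(800,500)))
E
```

```text
t 14.88 case xyz [-117.3  -95.1] 145.6 rpy [-180.    -0.    -7.6] Fcase [0.6 0.9] 1.6 w 0.001
```

View pics/w4.png

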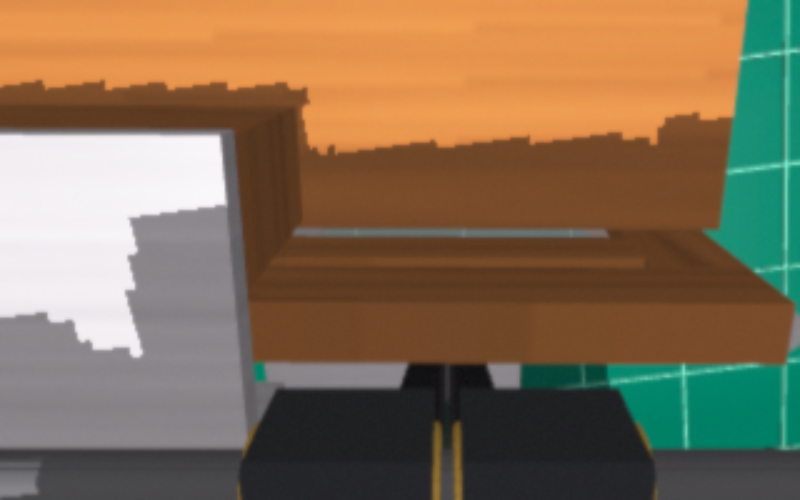

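The gray plate is visible under the fingertip, with its outer edge at about crop (520,375), i.e. pixel (348,250). I'll work out its height from that edge's known y of -115.

```bash
python3 - <<'E'
from h import *
s=arm.read_state();c=optics.camera("wrist")
for z in (.138,.145,.152,.16): print(z,wcase(c,s,(140+520.5/2.5-.5,100+375/2.5),z))
print(wcase(c,s,(140+788/2.5,100+330/2.5),.2))
E
python3 -m pendant '[[[0,0,0.008],[0,0,0],1],[[0,0,0.012],[0,0,0],1]]' >/dev/null; python3 -c "
from h import *
rep()"
```

```text
0.138 [-127.7 -116.6]
0.145 [-124.1 -115.7]
0.152 [-120.4 -114.9]
0.16 [-116.2 -114. ]
[ -86.3 -157.6]
t 15.22 case xyz [-117.3  -95.2] 142.9 rpy [180.    0.   -7.6] Fcase [0.  0.7] 2.0 w 0.001
```

```bash
python3 -m pendant '[[[0,0,-0.2],[0,0,0],1],[[0,0,-0.39],[0,0,0],1],[[0,0,-0.39],[0,0,0],1],[[0.21,-0.052,-0.39],[0,0,0],1],[[0.21,-0.052,-0.39],[0,0,0],1],[[0.21,-0.052,-0.25],[0,0,0],1],[[0.21,-0.052,-0.118],[0,0,0],1],[[0.21,-0.052,-0.118],[0,0,0],1]]' >/dev/null;  python3 -c "
from h import *
rep()"
python3 -m pendant '[[[-0.01,0,0],[0,0,0],1],[[-0.02,0,0],[0,0,0],1],[[-0.03,0,0],[0,0,0],1],[[-0.036,0,0],[0,0,0],1],[[-0.042,0,0],[0,0,0],1],[[-0.048,0,0],[0,0,0],1]]' >/dev/null; python3 -c "
from h import *
rep()"
```

```text
t 16.23 case xyz [-68.2 -82.5] 167.9 rpy [180.    0.5  -7.6] Fcase [-0.6  0.6] 0.7 w 0.001
t 16.98 case xyz [-76.8 -82.2] 172.5 rpy [180.   -0.   -7.6] Fcase [0.4 0.9] 0.8 w 0.0
```

```bash
python3 -m pendant '[[[-0.012,0,0],[0,0,0],1],[[-0.024,0,0],[0,0,0],1],[[-0.036,0,0],[0,0,0],1],[[-0.048,0,0],[0,0,0],1]]' >/dev/null; python3 -c "
from h import *
rep()"
python3 -m pendant '[[[-0.012,0,0],[0,0,0],1],[[-0.024,0,0],[0,0,0],1],[[-0.036,0,0],[0,0,0],1],[[-0.048,0,0],[0,0,0],1]]' >/dev/null; python3 -c "
from h import *
rep()"
```

```text
t 17.48 case xyz [-89.2 -82.2] 172.2 rpy [180.    0.   -7.6] Fcase [ 0.4 -1. ] 0.1 w 0.0
t 17.98 case xyz [-101.   -82.1] 172.4 rpy [-180.     0.    -7.6] Fcase [ 1.3 -0. ] -0.4 w 0.0
```

```bash
python3 -m pendant '[[[-0.045,0.01,0],[0,0,0],1],[[-0.089,0.027,0],[0,0,0],1],[[-0.158,0.074,0],[0,0,0],1],[[-0.212,0.138,0],[0,0,0],1],[[-0.248,0.213,0],[0,0,0],1],[[-0.262,0.278,0],[0,0,0],1],[[-0.264,0.312,0],[0,0,0],1],[[-0.264,0.322,0],[0,0,0],1]]' >/dev/null;  python3 -c "
from h import *
rep()"
python3 -m pendant '[[[0,0,0],[0,0,0],1],[[0,-0.08,0],[0,0,0],1],[[0,-0.12,-0.15],[0,0,0],1],[[0,-0.12,-0.4],[0,0,0],1],[[-0.3,-0.12,-0.5],[0,0,0],1],[[-0.7,-0.12,-0.5],[0,0,0],1],[[-0.7,-0.12,-0.5],[0,0,0],1],[[-0.7,-0.12,-0.5],[0,0,0],1]]' >/dev/null; python3 - <<'E'
from h import *
rep()
c=optics.camera("top"); cv2.imwrite("pics/t3.png",cv2.resize(c["pixels"][110:290,165:435,::-1],(800,533)))
c=optics.camera("scene"); cv2.imwrite("pics/s3.png",c["pixels"][:,:,::-1])
E
```

```text
t 18.98 case xyz [-167.2 -161.9] 172.3 rpy [-1.798e+02  1.000e-01 -7.700e+00] Fcase [-0.6  9.8] 1.6 w 0.0
t 19.98 case xyz [-343.4 -132.9] 298.7 rpy [179.9  -0.3  -7.6] Fcase [ 0.3 -0.1] -0.2 w 0.0
```

View pics/t3.png

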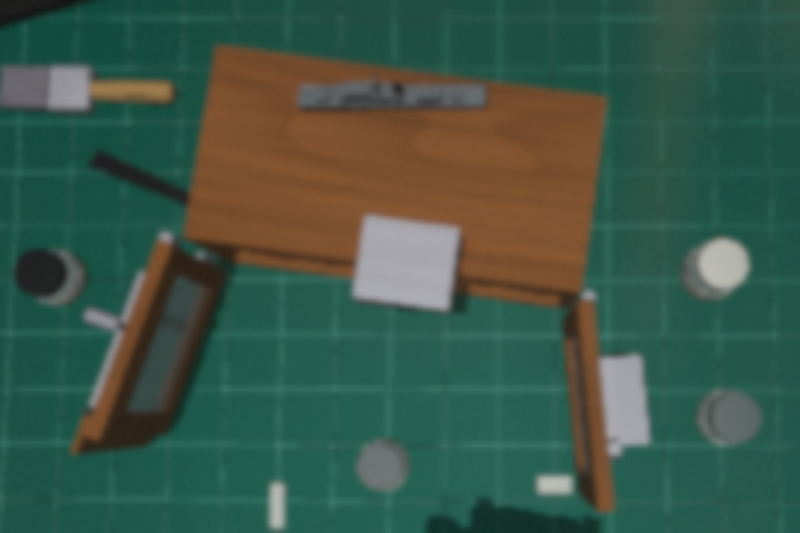

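View pics/s3.png

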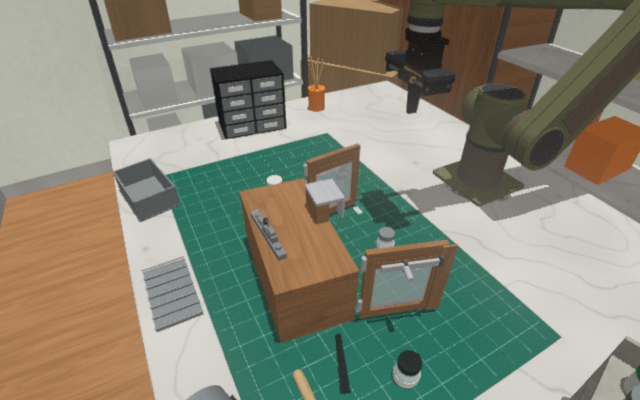

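Both views show the leaves past a right angle: left from (165,238) to (78,450), right from (588,297) to (605,510). The jars, ship and tools haven't moved, and the arm is clear. Handing in.

```bash
python3 -c "
from cell import arm
print(arm.hand_in())"
```

```text
the job is handed in; nothing more can be done
None
```

The job is handed in at about 20 s: both bolts were worked gently, both leaves stand open past a right angle, and the ship, jars and tools look unmoved in the final pictures.

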